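# Close the foot switch and try its pedal

## Task

This foot switch is ready to be closed up after repair: holding the wooden-handled pusher in the gripper, press the grey terminal cover straight down into the yellow housing with it until the cover snaps fully home, level, under both spring clips; do not press the cover with the bare gripper. Stand the pusher upright on the cabinet top again and let go, then press the black pedal down to its stop with the gripper, hold it there for a moment and let it spring back up. Leave the other things on the cabinet where they lie.

Things in the scene. Friction and masses are not known exactly. Their poses are not given: they have to be found in the camera images.
- foot_switch: Yellow foot switch, fixed to the cabinet top right of the carton, 212 mm long (x), 106 mm wide (y). Origin: on the cabinet top under the middle of its 12 mm base plate; +x points to the box-shaped terminal housing (x +3 to +107 mm, rim 58 mm high), -x to the free end of the pedal, z up.
- recess (a point): Centre of the housing's recess at the height of its rim: foot_switch x = +55, y = 0, z = 58 mm; axes as foot_switch's. The recess is 83 (x) by 67 (y) mm, with a ledge 18 mm below the rim on which the cover ends. In the middle of each long side (+y, -y) stands a sprung steel clip; the sinking cover pushes both aside and they snap over its lower flange.
- cover_top (a point): Centre of the white boss (46 mm across, 2.5 mm high) on the loose grey terminal cover (80 x 64 x 18 mm, 70 g). At first the cover lies level on the clips in the recess's mouth, this point about 71 mm over the cabinet top; home, grey top flush with the rim, 60.5 mm. Axes as foot_switch's. Snaps in at about 10 to 13 N straight down near its middle; its own and the pusher's weight do not do it.
- pusher_centre (a point): Half-way up (60 mm) on the axis of the upright pusher, front left of the carton: a round hand tool 120 mm high, about 0.2 kg, with a white nylon foot 44 mm across (flat underside 60 mm below this point) and, from 30 mm above the underside to the top, a wooden handle 30 mm thick. z along the handle, up. Grip the handle about 20 mm above this point.
- pedal (a joint): Angle of the black ribbed pedal (94 x 86 mm), rad: 0 up (at rest, free end sloping upward), 0.2 pressed level on its stop. It hinges about foot_switch's y axis at x = -4 mm, 30 mm above the cabinet top, and springs back by itself. About 3 N at the pad starts it, 7 N brings it to the stop.
- pedal_pad (a point): Point on the top of the pedal's rubber tread where to press, on its centre line, 80 mm from the hinge and 20 mm from the free end; at rest about 53 mm above the cabinet top, on the stop 16 mm lower (37 mm).
- capacitor_5: Bystander, leave alone: yellow film capacitor with red leads, 36 x 101 x 35 mm, lying beyond the pusher. Origin: middle of its underside.
- circuit_board: Bystander, leave alone: small green circuit board, 45 x 70 x 15 mm, lying in front of the carton. Origin: middle of its underside.
- black_tape: Bystander, leave alone: roll of black tape, 55 mm across, 19 mm high, lying in front of the carton. Origin: middle of its underside.
- carton_a: Bystander, fixed: closed brown carton, 260 (x) x 340 (y) mm and 222 mm high. Origin: middle of its underside. The foot switch is to its right, the pusher to its front left: carry the pusher round its front, since a shelf hangs above and behind (from x = 0.57 m, underside 0.57 m over the cabinet top).
- clear_dish: Bystander, leave alone: round clear dish, 69 mm across, 16 mm high, left of the carton. Origin: middle of its underside.

How it is judged:
On the way, in this order (a step that is already met when the one before it is completed fails the run):
1. the cover is pressed fully home with the pusher held in the gripper (z of cover_top in the frame of foot_switch below 0.063 m and angle between the z axis of cover_top and the z axis of foot_switch, either way round below 0.06 rad and contact force between pusher and cover above 0.5 N and contact force between the fingers and pusher above 2 N), for 0.02 s.
2. the pusher stands upright on the cabinet top, released (height (world z) of pusher_centre below 0.066 m and angle between pusher_centre's own z axis and vertical below 0.1 rad and contact force between the fingers and pusher below 0.1 N), for 0.2 s.
3. the pedal is pressed down to its stop with the gripper (value of joint pedal above 0.18 rad and contact force between the fingers and pedal above 1 N), for 0.2 s.
At the end, for the whole second after the job is handed in: The cover is snapped fully home, level within 0.06 rad and within 2.5 mm of its seated height, the pedal is back up (under 0.03 rad), and the pusher stands upright on the cabinet top, at rest (z of cover_top in the frame of foot_switch below 0.063 m and angle between the z axis of cover_top and the z axis of foot_switch, either way round below 0.06 rad and value of joint pedal below 0.03 rad and height (world z) of pusher_centre below 0.066 m and angle between pusher_centre's own z axis and vertical below 0.1 rad and linear speed of pusher below 0.02 m/s); the robot touches nothing.
It fails at once if the cover is pressed with the bare gripper (contact force between the fingers and cover above 2 N).
It fails at once if a bystander is shifted by more than 30 mm (distance of any of capacitor_5, clear_dish, circuit_board, black_tape from where it was at the start of the episode above 0.03 m).
It also fails if it takes over 67 s, if anything falls off the work surface, if the arm or the gripper's body presses on something with over 40 N, if the wrist force passes 120 N, or if a joint passes its speed limit or range.

## Robot

A 7-joint arm with a two-finger parallel gripper is mounted at the origin on a cart in front of the work surface, level with it; the furniture and walls round the work are solid. World frame = base frame: x ahead of the robot, y to its left, z up, the work surface at z = 0. Lengths are in m, angles in rad, forces in N, time in s.
With the tool pointing down it reaches from about 0.425 to 0.925 m from the base axis. Payload 6.8 kg.
Tool frame: the origin (TCP) lies midway between the tips of the shut fingers; the grasp point (between the pads) lies 19 mm behind it; z points along the fingers, y is the line along which they close (so a half turn about z gives the same grasp; the last joint's range is limited). The gripper opens to 85 mm and grips with 20 to 120 N. Pads are 22 mm wide; open, the fingers measure 114 mm over their backs; the gripper's body (76 mm by 85 mm) begins 54 mm behind the grasp point. The pads swing forward as they close: fully open they stand 13 mm farther back than shut.
Start: joints at [1.015, 0.477, 0.022, 1.555, -0.011, 1.109, -0.083], TCP at [0.292, -0.608, 0.231] pointing down, gripper open.
Joint ranges: [-2.96, 2.96], [-0.34, 2.1], [-1.41, 1.46], [0.24, 2.44], [-1.37, 4.51], [0.17, 1.92], [-2.96, 2.96]. Speed limits (rad/s): [2.39, 2.39, 3.14, 3.14, 3.14, 3.14, 3.14].

## Interface

Orientations are given as a unit quaternion [w, x, y, z].
In Python, from station import * gives the robot as it stands.
- The arm moves only by the shell command python3 -m creep 'ROWS' [FORCE]. ROWS is JSON, a list of rows, each a list of 7 numbers: the gripper command: -1 is shut, 1 is fully open, values between are in proportion, then the shift along the world's x, y, z in mm, then the turn, a rotation vector about the world's x, y, z in rad. A call has 1 to 5 rows; each row shifts and turns the commanded pose from where the row before left it; what a row does not reach is not made up. A row lasts 1/8 s, in which the tool goes at most 62.5 mm and 10.7 degrees, less where a joint would pass 70% of its speed; a pose out of reach is approached as far as the arm can. A call is refused whole if a number of a shift passes 62.5 or a number of a turn 0.188, either way. A call with a gripper value outside its range is refused whole. The fingers move at their own pace and stop on an object; FORCE is the grip in N (left out, the last holds). Time passes only in rows, so rows that do not move let the fingers close. It gives the time, the measured TCP pose, the force, the opening and the grip force at its end, in the units of the state.
- get_obs(): the state, without advancing time (a new reading comes with each control period).
- read_camera(name): name is "scene" or "top"; returns (picture, depth): 384x512x3 uint8, red, green, blue; 384x512 float32, m along the optical axis (not along the pixel's ray), 0 where there is no reading.
- camera_params(name): a dict with "intrinsics" (3x3 intrinsics, pixels), "cam_to_world" (4x4, takes a point from camera to world coordinates). Camera axes: x right, y up, looking along -z (the intrinsics and any distortion apply to the point x, -y, -z); pixel columns grow to the right and rows downward; lengths in m; the calibration is good to about 2 mm. A picture is of the moment at which its call begins. camera_params takes no time and is no camera call.
- hand_in(): hands the job in; it is judged then, once.
The state is a dict: "t": time; "q": joint angles; "joint_vel": joint speeds; "joint_torque": joint torques, N m; "eef_pos": TCP position; "tool_rot": TCP orientation; "contact_force": force on the tool from outside, world axes, zero at the start; "torque": the same for the moment, N m; "gripper_width": opening from 0.0 (shut) to 1.0 (fully open); "grasp_force": force on a finger pad.
Only numpy, scipy, OpenCV 4.12 (cv2) and the standard library are available. Lean on these libraries where they do the work, as an engineer would, in place of code of your own. Each camera call takes 0.05 s, during which the arm holds its last target. There are 200 camera calls.

## Working session

There is one attempt and no reset: what is moved stays moved. The work goes in short steps, Python scripts to look and compute and a shell command to move; the robot and the scene stay as the last step left them, time stands still between calls to the robot, and variables do not carry over. Pictures are saved under pics/ and viewed, at most 10 in all, crops included, and the job is handed in when it is done.

```bash
mkdir -p pics; cat > h.py <<'E'
from station import *
import numpy as np, cv2
def snap(n,f):
    im,d=read_camera(n); cv2.imwrite(f'pics/{f}.png',im[:,:,::-1]); np.save(f'pics/{f}.npy',d); return im,d
def pt(n,u,v,z=None,d=None):
    p=camera_params(n);K=np.array(p['intrinsics']);T=np.array(p['cam_to_world'])
    r=np.array([(u-K[0,2])/K[0,0],-(v-K[1,2])/K[1,1],-1.]); w=T[:3,:3]@r; o=T[:3,3]
    return o+w*((z-o[2])/w[2] if d is None else d)
E
python3 - <<'E'
from h import *
for n in("scene","top"):
    snap(n,n+"0"); p=camera_params(n); print(p)
a=cv2.imread('pics/scene0.png');b=cv2.imread('pics/top0.png')
o=get_obs();print(o)
E
```

```text
{'intrinsics': array([[493.08930787,   0.        , 261.0808863 ],
       [  0.        , 493.08930787, 196.63853677],
       [  0.        ,   0.        ,   1.        ]]), 'cam_to_world': array([[ 0.7404862 ,  0.27649   , -0.61256303, -0.45672383],
       [-0.67199071,  0.31873686, -0.6684574 , -0.98526703],
       [ 0.01042463,  0.90662015,  0.42181896,  0.71668494],
       [ 0.        ,  0.        ,  0.        ,  1.        ]])}
{'intrinsics': array([[392.75179671,   0.        , 257.64947914],
       [  0.        , 392.75179671, 195.23282307],
       [  0.        ,   0.        ,   1.        ]]), 'cam_to_world': array([[ 0.04293822,  0.97178021, -0.23194726,  0.26389146],
       [-0.99905551,  0.04021587, -0.01645492, -0.00702493],
       [-0.0066626 ,  0.23243473,  0.97258918,  1.07254079],
       [ 0.        ,  0.        ,  0.        ,  1.        ]])}
{'t': 0.1, 'q': array([ 1.01487479,  0.47772141,  0.02233273,  1.55635391, -0.01147799,
        1.10929155, -0.0831325 ]), 'joint_vel': array([-0.00047388, -0.00071789, -0.00235933, -0.00207786, -0.00144011,
        0.00094979,  0.00087684]), 'joint_torque': array([ 5.37100175e-03, -5.97758746e+01,  1.61434550e+00, -2.81950629e+01,
        1.29489176e-02,  4.98755457e-03, -4.49666902e-05]), 'eef_pos': array([ 0.29203589, -0.60796426,  0.23041952]), 'tool_rot': array([-7.84814524e-04,  9.75035530e-01,  2.22047376e-01, -2.47911738e-04]), 'contact_force': array([ 0.51603815, -0.1880608 , -0.18574915]), 'torque': array([-0.04093935, -0.00414026,  0.00241577]), 'grasp_force': 0.0, 'gripper_width': 1.0035888942823148}
```

View pics/scene0.png

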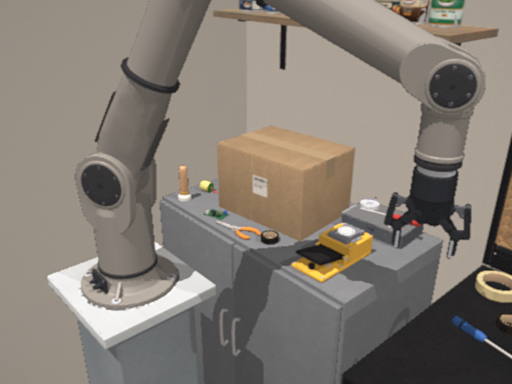

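View pics/top0.png

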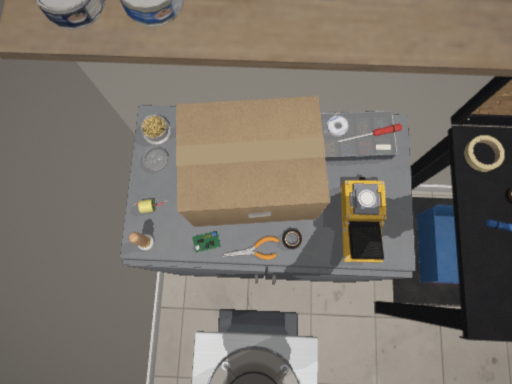

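The scene view shows the pusher at (184,183) and the switch at (335,250), with its white boss at (347,231). In the top view the pusher's handle top is at about (135,238) with its foot near (147,242). The boss is at (367,198) and the pedal at (366,241).

```bash
python3 - <<'E'
from h import *
def big(m,x0,y0,x1,y1):
    k=np.zeros(m.shape,np.uint8);k[y0:y1,x0:x1]=m[y0:y1,x0:x1];c,_=cv2.findContours(k,cv2.RETR_EXTERNAL,cv2.CHAIN_APPROX_NONE);return max(c,key=cv2.contourArea)
for n,R in (("top",dict(boss=(345,180,388,216),yel=(335,170,392,270),ped=(345,218,388,262),wood=(122,225,160,255),foot=(122,225,160,255))),
            ("scene",dict(boss=(330,220,365,245),wood=(172,160,195,196),foot=(172,185,195,206)))):
    im=cv2.imread(f'pics/{n}0.png');d=np.load(f'pics/{n}0.npy');h=cv2.cvtColor(im,cv2.COLOR_BGR2HSV);H,S,V=cv2.split(h)
    M=dict(boss=(S<40)&(V>185),yel=(H>15)&(H<30)&(S>150)&(V>90),ped=V<50,wood=(H>5)&(H<22)&(S>70)&(V>80),foot=(S<60)&(V>150))
    for k,r in R.items():
        c=big(M[k].astype(np.uint8),*r);m=np.zeros(d.shape,np.uint8);cv2.drawContours(m,[c],-1,1,-1);v,u=np.nonzero(m)
        print(n,k,cv2.contourArea(c),cv2.minAreaRect(c),cv2.boundingRect(c),'ctr',u.mean(),v.mean(),'depth',np.median(d[v,u]))
        P=np.array([pt(n,a,b,d=d[b,a]) for a,b in zip(u,v) if d[b,a]>0])
        print('   pts',np.median(P,0),P.min(0),P.max(0))
        if n=="top" and k=='yel':
            bx=cv2.boxPoints(cv2.minAreaRect(c));print('   box',[np.round(pt(n,*b,z=.03),3)[:2] for b in bx])
            B=P[P[:,2]<.02]; print(len(B))
        if k=='boss':print('   ray',pt(n,u.mean(),v.mean(),z=.071))
        if n=="top" and k=='ped':print('   pedbox',[np.round(pt(n,*b,z=.045),3)[:2] for b in cv2.boxPoints(cv2.minAreaRect(c))])
        if n=="top" and k=='wood':
            T=P[P[:,2]>.112];print('   top',T.mean(0),len(T),T.min(0),T.max(0))
    x0,y0,x1,y1=(120,160,400,275) if n=="top" else (165,155,390,285)
    c=np.hstack([cv2.resize(im[160:275,330:400],None,fx=5,fy=5,interpolation=2),cv2.resize(im[215:265,120:200],(400,575*250//575*1),interpolation=2) if 0 else cv2.copyMakeBorder(cv2.resize(im[215:265,120:195],(375,250),interpolation=2),0,325,0,0,0)]) if n=="top" else None
    if c is not None: cv2.imwrite('pics/crop0.png',c)
E
```

```text
top boss 209.5 ((366.5, 198.0), (16.0, 17.0), 90.0) (358, 190, 18, 17) ctr 366.56410256410254 198.02136752136752 depth 1.0253568
   pts [ 0.50689729 -0.27489521  0.0714324 ] [ 0.48540284 -0.29809295  0.06585854] [ 0.5292671  -0.25261798  0.07699903]
   ray [ 0.50702547 -0.27470827  0.071     ]
top yel 1803.0 ((363.5, 220.5), (81.0, 43.0), 90.0) (342, 180, 44, 82) ctr 361.29586101175266 207.32192130812467 depth 1.035935
   pts [ 0.49234823 -0.26123489  0.05778032] [ 0.34901051 -0.32702952  0.00602939] [ 0.56593604 -0.21949895  0.07699903]
   box [array([ 0.565, -0.219]), array([ 0.57 , -0.337]), array([ 0.349, -0.33 ]), array([ 0.345, -0.218])]
242
top ped 1064.5 ((365.5, 239.5), (33.0, 37.0), 0.0) (349, 221, 34, 38) ctr 365.26194690265487 239.6716814159292 depth 1.0252988Traceback (most recent call last):
  File "<stdin>", line 11, in <module>
  File "h.py", line 6, in pt
    p=camera_params(n);K=np.array(p['intrinsics']);T=np.array(p['cam_to_world'])
ValueError: time passes only in moves, steps and waits
```

```bash
sed -i 's/^def pt/import functools\ncp=functools.lru_cache(None)(camera_params)\ndef pt/; s/p=camera_params(n)/p=cp(n)/' h.py
python3 - <<'E'
from h import *
def big(m,x0,y0,x1,y1):
    k=np.zeros(m.shape,np.uint8);k[y0:y1,x0:x1]=m[y0:y1,x0:x1];c,_=cv2.findContours(k,cv2.RETR_EXTERNAL,cv2.CHAIN_APPROX_NONE);return max(c,key=cv2.contourArea)
for n,R in (("top",dict(ped=(345,218,388,262),wood=(122,225,160,255),foot=(122,225,160,255))),
            ("scene",dict(boss=(330,220,365,245),wood=(172,160,195,196),foot=(172,185,195,206)))):
    im=cv2.imread(f'pics/{n}0.png');d=np.load(f'pics/{n}0.npy');h=cv2.cvtColor(im,cv2.COLOR_BGR2HSV);H,S,V=cv2.split(h)
    M=dict(boss=(S<40)&(V>185),ped=V<50,wood=(H>5)&(H<22)&(S>70)&(V>80),foot=(S<60)&(V>150))
    for k,r in R.items():
        c=big(M[k].astype(np.uint8),*r);m=np.zeros(d.shape,np.uint8);cv2.drawContours(m,[c],-1,1,-1);v,u=np.nonzero(m)
        P=np.array([pt(n,a,b,d=d[b,a]) for a,b in zip(u,v) if d[b,a]>0])
        print(n,k,len(u),'ctr',u.mean(),v.mean(),'med',np.median(P,0),P.min(0),P.max(0))
        if k=='boss':print('   ray',pt(n,u.mean(),v.mean(),z=.071))
        if k=='wood':
            T=P[P[:,2]>.112];print('   top',len(T),T.mean(0),T.min(0),T.max(0))
    if n=="top":
        # housing rim outline
        v,u=np.nonzero(np.ones_like(d));s=(u>335)&(u<395)&(v>170)&(v<225)
        P=np.array([pt(n,a,b,d=d[b,a]) for a,b in zip(u[s],v[s])]);Q=P[(P[:,2]>.052)&(P[:,2]<.085)]
        r=cv2.minAreaRect((Q[:,:2]*1000).astype(np.float32));print('housing',r)
        s=(u>335)&(u<395)&(v>215)&(v<268)
        P=np.array([pt(n,a,b,d=d[b,a]) for a,b in zip(u[s],v[s])]);Q=P[(P[:,2]>.024)&(P[:,2]<.05)]
        r=cv2.minAreaRect((Q[:,:2]*1000).astype(np.float32));print('pedal',r)
        for x in (.35,.36,.37,.38,.4,.42,.45,.49,.51,.53,.55):
            q=np.vstack([P]); 
        c=np.zeros((575,740,3),np.uint8);c[:,:350]=cv2.resize(im[160:275,330:400],None,fx=5,fy=5,interpolation=2);c[:250,360:735]=cv2.resize(im[215:265,120:195],(375,250),interpolation=2)
        cv2.imwrite('pics/crop0.png',c)
E
```

```text
top ped 1130 ctr 365.26194690265487 239.6716814159292 med [ 0.4009719  -0.27541805  0.04664829] [ 0.35395897 -0.31745835  0.03057147] [ 0.45176358 -0.23436008  0.06070694]
top wood 213 ctr 139.04694835680752 239.25352112676057 med [0.37193011 0.30075352 0.1012209 ] [0.35986943 0.29396822 0.02406698] [0.38861362 0.31910131 0.12162375]
   top 76 [0.37379913 0.30820409 0.11761863] [0.36254358 0.2972247  0.11236604] [0.38722641 0.31910131 0.12162375]
top foot 78 ctr 147.30769230769232 245.0897435897436 med [0.36199718 0.29692408 0.0161291 ] [0.3528863  0.28858221 0.00221423] [0.3881412  0.33027097 0.0738858 ]
housing ((506.38140869140625, -273.77764892578125), (103.57148742675781, 106.74391174316406), 1.192211627960205)
pedal ((404.6983642578125, -270.7364501953125), (105.80408477783203, 114.28052520751953), 85.73017120361328)
scene boss 132 ctr 346.25757575757575 230.49242424242425 med [ 0.5068923  -0.27701114  0.0723871 ] [ 0.48270269 -0.2979992   0.06536303] [ 0.54007753 -0.24466421  0.0756986 ]
   ray [ 0.5092554  -0.27500881  0.071     ]
scene wood 238 ctr 183.1386554621849 179.97899159663865 med [0.36992332 0.30033666 0.07235319] [ 0.35926272  0.28974826 -0.00788448] [0.4816575  0.48297892 0.12249031]
   top 28 [0.37328863 0.304589   0.11670845] [0.36452534 0.29539578 0.11211716] [0.3838615  0.31627971 0.12249031]
scene foot 133 ctr 185.3684210526316 198.9624060150376 med [0.36761544 0.2919206  0.00485562] [ 0.34865237  0.2467467  -0.00350504] [0.39421824 0.36599596 0.02186147]
```

View pics/crop0.png

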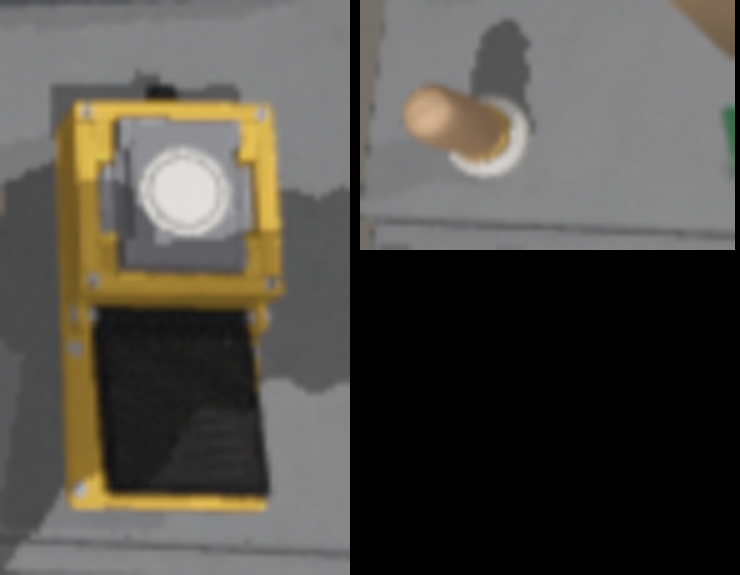

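The crop shows the boss centred on the housing axis and the pedal in line with it, so the switch yaw is about 0. The pusher is upright: its foot centre is at full-image (145.6,242.3) and its handle top at (134,237.4).

```bash
python3 - <<'E'
from h import *
print(pt('top',145.6,242.3,z=.02),pt('top',134,237.4,z=.12),pt('scene',185,197,z=.015),pt('scene',183.3,169,z=.12))
# carton front edge, top face
d=np.load('pics/top0.npy');print([np.round(pt('top',u,v,d=d[v,u]),3) for u,v in ((190,208),(325,203),(190,222),(325,215))])
E
python3 -m creep '[[1,0,0,62,0,0,0],[1,20,40,50,0,0,0],[1,35,50,10,0,0,0],[1,35,50,0,0,0,0],[1,30,50,0,0,0,0]]' 40
python3 -c "
from station import *;print(get_obs()['q'])"
```

```text
[0.3727139  0.30567669 0.02      ] [0.37306914 0.3055634  0.12      ] [0.36742405 0.29189986 0.015     ] [0.36190412 0.28341261 0.12      ]
[array([0.432, 0.156, 0.222]), array([ 0.457, -0.144,  0.214]), array([0.423, 0.18 , 0.08 ]), array([ 0.471, -0.178, -0.001])]
t: 0.72
eef_pos: [0.4119, -0.4192, 0.3498]
tool_rot: [-0.0, 0.975, 0.222, 0.0]
contact_force: [1.0, -0.8, -0.8]
gripper_width: 0.997
grasp_force: 0.0
[ 0.741218    0.24818919 -0.06585017  1.612869    0.01668317  1.28111713
 -0.44986671]
```

```bash
python3 -m creep '[[1,12,60,0,0,0,0],[1,12,60,0,0,0,0],[1,12,60,0,0,0,0],[1,5,60,0,0,0,0],[1,0,60,0,0,0,0]]' >/dev/null
python3 -m creep '[[1,0,60,0,0,0,0],[1,0,60,0,0,0,0],[1,0,60,0,0,0,0],[1,-5,60,0,0,0,0],[1,-12,60,0,0,0,0]]'
python3 -c "
from station import *;print(get_obs()['q'])"
```

```text
t: 1.98
eef_pos: [0.4345, 0.1805, 0.3497]
tool_rot: [-0.0, 0.975, 0.222, -0.0]
contact_force: [0.5, -0.5, 0.9]
gripper_width: 1.002
grasp_force: 0.0
[ 0.05212156  0.07554575 -0.60424245  1.83030776  0.04518521  1.24944814
 -1.68870584]
```

```bash
python3 -m creep '[[1,-20,45,0,0,0,0],[1,-20,40,0,0,0,0],[1,-21,40,-40,0,0,0],[1,0,0,-55,0,0,0],[1,0,0,-55,0,0,0]]'
python3 - <<'E'
from h import *
print(get_obs()['q']);snap('scene','s1');snap('top','t1')
a=cv2.imread('pics/scene.png') if 0 else cv2.imread('pics/s1.png');b=cv2.imread('pics/t1.png')
cv2.imwrite('pics/c1.png',np.hstack([cv2.resize(a[100:220,130:250],(400,400)),cv2.resize(b[190:290,90:190],(400,400))]))
E
```

```text
t: 2.6
eef_pos: [0.3735, 0.3042, 0.1984]
tool_rot: [-0.0, 0.975, 0.223, 0.0]
contact_force: [1.2, 0.2, 0.4]
gripper_width: 0.997
grasp_force: 0.0
[-0.19347514  0.27240518 -0.71431509  2.00315339  0.22019158  0.9413886
 -2.14181634]
```

View pics/c1.png

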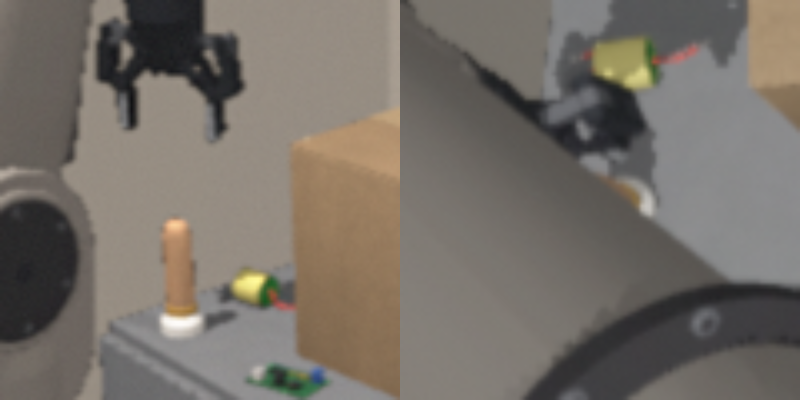

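The fingers straddle the handle (finger tips at crop 127 and 215, handle at 178), so I go down and grip.

```bash
python3 -m creep '[[1,0,1,-50,0,0,0],[1,0,0,-50,0,0,0],[1,0,0,-38,0,0,0],[1,0,0,0,0,0,0],[-1,0,0,0,0,0,0]]' 60
python3 -m creep '[[-1,0,0,0,0,0,0],[-1,0,0,0,0,0,0],[-1,0,0,0,0,0,0],[-1,0,0,0,0,0,0],[-1,0,0,0,0,0,0]]'
```

```text
t: 3.32
eef_pos: [0.3753, 0.3061, 0.0641]
tool_rot: [-0.001, 0.975, 0.222, 0.001]
contact_force: [0.4, 1.4, -0.2]
gripper_width: 0.813
grasp_force: 0.0
t: 3.95
eef_pos: [0.3749, 0.3057, 0.0633]
tool_rot: [-0.0, 0.975, 0.222, 0.001]
contact_force: [-1.0, -0.5, 7.7]
gripper_width: 0.338
grasp_force: 58.1
```

```bash
python3 -m creep '[[-1,0,0,30,0,0,0],[-1,0,0,50,0,0,0],[-1,0,0,60,0,0,0],[-1,0,0,60,0,0,0],[-1,0,0,60,0,0,0]]'
python3 -m creep '[[-1,20,-40,30,0,0,0],[-1,20,-40,0,0,0,0],[-1,21,-45,0,0,0,0],[-1,10,-50,0,0,0,0],[-1,5,-50,0,0,0,0]]' >/dev/null
python3 -m creep '[[-1,0,-50,0,0,0,0],[-1,0,-50,0,0,0,0],[-1,0,-50,0,0,0,0],[-1,0,-50,0,0,0,0],[-1,10,-50,0,0,0,0]]' >/dev/null
python3 -m creep '[[-1,20,-50,0,0,0,0],[-1,17,-50,0,0,0,0],[-1,10,-5,0,0,0,0],[-1,0,0,0,0,0,0],[-1,0,0,0,0,0,0]]'
python3 -c "
from station import *;print(get_obs()['q'])"
```

```text
t: 4.58
eef_pos: [0.3732, 0.3042, 0.3239]
tool_rot: [0.0, 0.975, 0.222, -0.0]
contact_force: [0.8, 0.8, -3.7]
gripper_width: 0.335
grasp_force: 59.4
t: 6.45
eef_pos: [0.5067, -0.2735, 0.3519]
tool_rot: [-0.0, 0.975, 0.223, -0.0]
contact_force: [0.2, 0.5, -2.0]
gripper_width: 0.333
grasp_force: 59.7
[ 0.56933557  0.23552813 -0.22257035  1.62743059  0.05313389  1.28523856
 -0.78317485]
```

```bash
python3 -m creep '[[-1,0,-1,-60,0,0,0],[-1,0,0,-60,0,0,0],[-1,0,0,-50,0,0,0],[-1,0,0,-25,0,0,0],[-1,0,0,0,0,0,0]]'
python3 - <<'E'
from h import *
snap('scene','s2');snap('top','t2')
a=cv2.imread('pics/s2.png');b=cv2.imread('pics/t2.png')
cv2.imwrite('pics/c2.png',np.hstack([cv2.resize(a[160:280,280:400],(400,400),interpolation=2),cv2.resize(b[160:260,320:420],(400,400),interpolation=2)]))
E
```

```text
t: 7.08
eef_pos: [0.5055, -0.2744, 0.1555]
tool_rot: [-0.001, 0.975, 0.223, -0.002]
contact_force: [1.1, -0.3, -2.1]
gripper_width: 0.337
grasp_force: 59.9
```

View pics/c2.png

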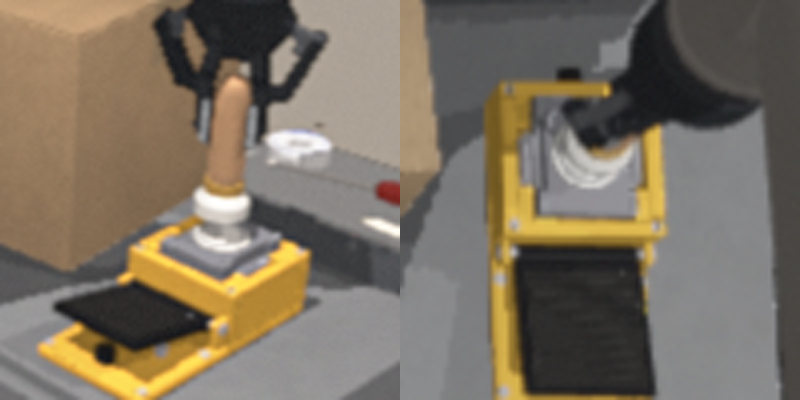

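The pusher hovers just over the boss (foot at crop (222,207), boss at (225,240)). It seems to lean slightly, so I'll measure the lean.

```bash
cat > tilt.py <<'E'
from h import *
def axis(f,x0,y0,x1,y1):
    im=cv2.imread(f'pics/{f}.png');d=np.load(f'pics/{f}.npy');H,S,V=cv2.split(cv2.cvtColor(im,cv2.COLOR_BGR2HSV))
    W=(H>5)&(H<22)&(S>70)&(V>80); F=(S<45)&(V>140)
    for nm,m in(('wood',W),('white',F)):
        rows=[]
        for v in range(y0,y1):
            u=np.nonzero(m[v,x0:x1])[0]+x0
            if len(u)>4:
                p=np.array([pt('scene',a,v,d=d[v,a]) for a in u]); rows.append([v,u.min(),u.max(),*np.median(p,0).round(4)])
        rows=np.array(rows);print(nm);print(rows if nm=='white' else rows[::3])
        if nm=='wood':
            g=(rows[:,5]>.02); 
            for c in(3,4):print('slope',np.polyfit(rows[g,5],rows[g,c],1))
E
python3 -c "
from tilt import *
axis('s1',172,160,195,206);axis('s2',330,180,362,240)"
```

```text
wood
[[1.660e+02 1.800e+02 1.850e+02 3.742e-01 3.052e-01 1.206e-01]
 [1.690e+02 1.790e+02 1.860e+02 3.703e-01 3.019e-01 1.112e-01]
 [1.720e+02 1.790e+02 1.860e+02 3.691e-01 2.994e-01 1.020e-01]
 [1.750e+02 1.790e+02 1.860e+02 3.682e-01 2.993e-01 9.080e-02]
 [1.780e+02 1.790e+02 1.870e+02 3.712e-01 2.995e-01 8.000e-02]
 [1.810e+02 1.800e+02 1.870e+02 3.680e-01 2.970e-01 7.100e-02]
 [1.840e+02 1.800e+02 1.870e+02 3.674e-01 3.015e-01 5.790e-02]
 [1.870e+02 1.800e+02 1.870e+02 3.690e-01 2.984e-01 4.820e-02]
 [1.900e+02 1.800e+02 1.880e+02 3.730e-01 3.050e-01 3.570e-02]
 [1.930e+02 1.800e+02 1.880e+02 3.658e-01 2.958e-01 2.770e-02]]
slope [0.03414225 0.36745061]
slope [0.03012345 0.29803649]
white
[[ 1.600e+02  1.720e+02  1.940e+02  4.906e-01  4.793e-01  6.460e-02]
 [ 1.610e+02  1.720e+02  1.940e+02  4.836e-01  4.785e-01  6.160e-02]
 [ 1.620e+02  1.720e+02  1.940e+02  4.862e-01  4.803e-01  5.560e-02]
 [ 1.630e+02  1.720e+02  1.940e+02  4.894e-01  4.803e-01  5.170e-02]
 [ 1.640e+02  1.720e+02  1.940e+02  4.857e-01  4.780e-01  4.780e-02]
 [ 1.650e+02  1.720e+02  1.940e+02  4.982e-01  4.793e
[... 4982 characters left out ...]
.260e-02]
 [ 2.300e+02  3.360e+02  3.610e+02  5.097e-01 -2.754e-01  7.180e-02]
 [ 2.310e+02  3.300e+02  3.610e+02  4.993e-01 -2.764e-01  7.240e-02]
 [ 2.320e+02  3.300e+02  3.590e+02  4.959e-01 -2.785e-01  7.080e-02]
 [ 2.330e+02  3.300e+02  3.560e+02  4.899e-01 -2.789e-01  7.160e-02]
 [ 2.340e+02  3.330e+02  3.540e+02  4.896e-01 -2.806e-01  7.070e-02]
 [ 2.350e+02  3.350e+02  3.520e+02  4.851e-01 -2.844e-01  7.020e-02]
 [ 2.360e+02  3.380e+02  3.510e+02  4.848e-01 -2.897e-01  6.920e-02]
 [ 2.370e+02  3.400e+02  3.590e+02  4.835e-01 -2.951e-01  6.880e-02]
 [ 2.380e+02  3.410e+02  3.590e+02  4.758e-01 -3.024e-01  6.930e-02]
 [ 2.390e+02  3.430e+02  3.580e+02  4.764e-01 -3.048e-01  6.730e-02]]
```

```bash
cat > lean.py <<'E'
from h import *
def lean(f,xy,z0,u0,v0,u1,v1,n='scene'):
    im=cv2.imread(f'pics/{f}.png').astype(int);d=np.load(f'pics/{f}.npy');H,S,V=cv2.split(cv2.cvtColor(im.astype(np.uint8),cv2.COLOR_BGR2HSV))
    P=[]
    for v in range(v0,v1):
        for u in range(u0,u1):
            p=pt(n,u,v,d=d[v,u])
            if np.hypot(p[0]-xy[0],p[1]-xy[1])<.035 and z0<p[2]<z0+.125 and 3<H[v,u]<24 and S[v,u]>70: P.append([u,v,*p])
    P=np.array(P); p=cp(n);K=p['intrinsics'];T=np.linalg.inv(p['cam_to_world'])
    for lo in np.arange(z0+.03,z0+.12,.01):
        s=P[(P[:,4]>=lo)&(P[:,4]<lo+.01)]
        if len(s)<5: continue
        q=T@np.array([*xy,lo+.005,1]); uu=K[0,2]+K[0,0]*q[0]/-q[2]
        print(round(lo-z0,3),len(s),'u %.2f vert %.2f'%((s[:,0].min()+s[:,0].max())/2,uu),s[:,2:4].mean(0).round(4))
E
python3 -c "
from lean import *
lean('s1',(.373,.305),0,170,155,200,206);print();lean('s2',(.507,-.274),.092,335,175,365,240)"
```

```text
0.03 25 u 184.00 vert 183.84 [0.3699 0.302 ]
0.04 25 u 183.50 vert 183.68 [0.3695 0.3019]
0.05 18 u 183.50 vert 183.51 [0.3708 0.3008]
0.06 20 u 183.50 vert 183.34 [0.3709 0.2986]
0.07 24 u 183.00 vert 183.17 [0.3702 0.3002]
0.08 23 u 183.00 vert 183.01 [0.3696 0.3011]
0.09 22 u 182.50 vert 182.84 [0.3687 0.3019]
0.1 27 u 182.50 vert 182.66 [0.37   0.3011]
0.11 25 u 182.50 vert 182.49 [0.3746 0.3059]

0.03 43 u 347.00 vert 347.17 [ 0.4997 -0.2789]
0.04 33 u 347.50 vert 347.49 [ 0.4991 -0.2806]
0.05 37 u 348.00 vert 347.81 [ 0.4988 -0.2791]
0.06 33 u 347.50 vert 348.13 [ 0.4982 -0.2791]
0.07 42 u 348.00 vert 348.45 [ 0.4988 -0.2778]
0.08 34 u 348.00 vert 348.77 [ 0.4994 -0.2781]
0.09 36 u 348.50 vert 349.10 [ 0.4987 -0.278 ]
0.1 49 u 345.50 vert 349.43 [ 0.5009 -0.2778]
0.11 44 u 349.50 vert 349.76 [ 0.5027 -0.2766]
```

The pusher is upright to within noise and centred to about 2 mm, so I press.

```bash
python3 -m creep '[[-1,2,0,-12,0,0,0],[-1,0,0,-6,0,0,0],[-1,0,0,-2,0,0,0],[-1,0,0,-2,0,0,0],[-1,0,0,0,0,0,0]]'
python3 -m creep '[[-1,0,0,-2,0,0,0],[-1,0,0,-2,0,0,0],[-1,0,0,-2,0,0,0],[-1,0,0,0,0,0,0]]'
```

```text
t: 7.8
eef_pos: [0.5089, -0.2762, 0.1349]
tool_rot: [0.0, 0.975, 0.222, 0.0]
contact_force: [-0.0, -0.6, -1.6]
gripper_width: 0.338
grasp_force: 59.9
t: 8.3
eef_pos: [0.5104, -0.2769, 0.1304]
tool_rot: [0.001, 0.975, 0.222, 0.001]
contact_force: [0.2, 0.2, 5.5]
gripper_width: 0.337
grasp_force: 60.8
```

```bash
python3 -m creep '[[-1,0,0,-2,0,0,0],[-1,0,0,-2,0,0,0],[-1,0,0,0,0,0,0]]'
python3 -m creep '[[-1,0,0,-2,0,0,0],[-1,0,0,-2,0,0,0],[-1,0,0,0,0,0,0]]'
```

```text
t: 8.68
eef_pos: [0.5082, -0.2759, 0.1241]
tool_rot: [-0.001, 0.975, 0.222, -0.001]
contact_force: [0.3, -0.6, -2.9]
gripper_width: 0.339
grasp_force: 60.2
t: 9.05
eef_pos: [0.5093, -0.276, 0.1238]
tool_rot: [0.0, 0.975, 0.222, 0.0]
contact_force: [-7.8, 3.8, 23.8]
gripper_width: 0.335
grasp_force: 62.9
```

```bash
python3 -m creep '[[-1,0,0,20,0,0,0],[-1,0,0,60,0,0,0],[-1,0,0,60,0,0,0],[-1,0,0,60,0,0,0],[-1,0,0,35,0,0,0]]'
python3 - <<'E'
from h import *
im,d=snap('scene','s3');im=cv2.imread('pics/s3.png');h=cv2.cvtColor(im,cv2.COLOR_BGR2HSV)
P=np.array([pt('scene',u,v,d=d[v,u]) for v in range(215,260) for u in range(320,375) if h[v,u,1]<60])
P=P[(np.abs(P[:,0]-.508)<.034)&(np.abs(P[:,1]+.275)<.028)&(P[:,2]>.045)]
B=P[np.hypot(P[:,0]-.508,P[:,1]+.275)<.018];print('boss z',np.median(B[:,2]),len(B))
A=np.c_[P[:,:2],np.ones(len(P))];print('plane',np.linalg.lstsq(A,P[:,2],rcond=None)[0],len(P))
cv2.imwrite('pics/c3.png',cv2.resize(im[160:280,280:400],(500,500),interpolation=2))
E
```

```text
t: 9.68
eef_pos: [0.5095, -0.2764, 0.3593]
tool_rot: [0.001, 0.975, 0.222, 0.002]
contact_force: [0.0, -1.1, -3.2]
gripper_width: 0.339
grasp_force: 59.8
boss z 0.06202544446007785 69
plane [0.00535273 0.01318359 0.06101687] 253
```

View pics/c3.png

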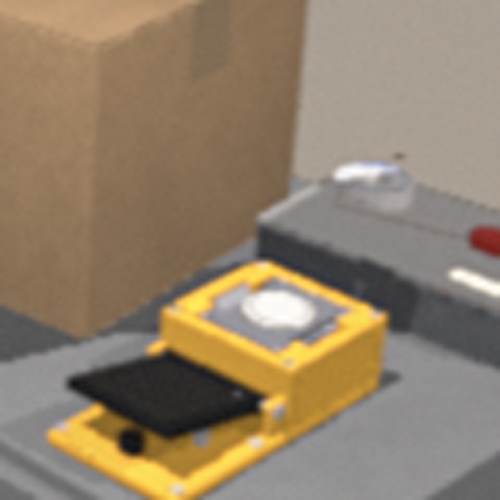

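The cover is flush and level (boss at crop (280,308), z ≈ 0.062). I carry the pusher back to its original spot.

```bash
python3 -m creep '[[-1,-10,5,0,0,0,0],[-1,-17,50,0,0,0,0],[-1,-20,50,0,0,0,0],[-1,-10,50,0,0,0,0],[-1,0,50,0,0,0,0]]' >/dev/null
python3 -m creep '[[-1,0,50,0,0,0,0],[-1,0,50,0,0,0,0],[-1,0,50,0,0,0,0],[-1,-5,50,0,0,0,0],[-1,-10,50,0,0,0,0]]' >/dev/null
python3 -m creep '[[-1,-21,45,0,0,0,0],[-1,-20,40,0,0,0,0],[-1,-20,40,-20,0,0,0],[-1,0,0,-50,0,0,0],[-1,0,0,-50,0,0,0]]'
python3 -m creep '[[-1,0,0,-50,0,0,0],[-1,0,0,-50,0,0,0],[-1,0,0,-30,0,0,0],[-1,0,0,-20,0,0,0],[-1,0,0,0,0,0,0]]'
```

```text
t: 11.6
eef_pos: [0.3739, 0.3027, 0.2327]
tool_rot: [0.001, 0.975, 0.223, -0.001]
contact_force: [-0.1, -0.4, -3.0]
gripper_width: 0.342
grasp_force: 60.0
t: 12.22
eef_pos: [0.3731, 0.3014, 0.0833]
tool_rot: [0.001, 0.975, 0.222, -0.003]
contact_force: [0.7, -0.1, -2.1]
gripper_width: 0.339
grasp_force: 60.0
```

```bash
python3 -m creep '[[-1,0,0,-14,0,0,0],[-1,0,0,-3,0,0,0],[-1,0,0,0,0,0,0]]'
python3 -m creep '[[-1,0,0,-2,0,0,0],[-1,0,0,0,0,0,0]]'
python3 -m creep '[[-1,0,0,-2,0,0,0],[-1,0,0,0,0,0,0]]'
```

```text
t: 12.6
eef_pos: [0.3759, 0.3037, 0.0689]
tool_rot: [0.0, 0.975, 0.222, 0.0]
contact_force: [-1.0, 0.3, -2.5]
gripper_width: 0.335
grasp_force: 60.1
t: 12.85
eef_pos: [0.376, 0.3038, 0.0671]
tool_rot: [-0.0, 0.975, 0.222, 0.0]
contact_force: [-0.1, -0.0, -2.1]
gripper_width: 0.334
grasp_force: 60.1
t: 13.1
eef_pos: [0.3759, 0.3037, 0.0648]
tool_rot: [0.0, 0.975, 0.222, -0.0]
contact_force: [-0.3, -0.4, -2.2]
gripper_width: 0.34
grasp_force: 60.1
```

```bash
python3 -m creep '[[-1,0,0,-2,0,0,0],[-1,0,0,0,0,0,0]]'
python3 -m creep '[[-1,0,0,-1,0,0,0],[-1,0,0,0,0,0,0]]'
```

```text
t: 13.35
eef_pos: [0.3761, 0.3041, 0.0633]
tool_rot: [-0.0, 0.975, 0.222, 0.0]
contact_force: [-1.3, -0.3, 4.4]
gripper_width: 0.339
grasp_force: 60.2
t: 13.6
eef_pos: [0.3763, 0.3047, 0.0629]
tool_rot: [-0.0, 0.975, 0.222, 0.001]
contact_force: [-1.5, -1.0, 9.1]
gripper_width: 0.337
grasp_force: 60.3
```

```bash
python3 -m creep '[[-0.2,0,0,1,0,0,0],[0,0,0,0,0,0,0],[0.4,0,0,0,0,0,0],[1,0,0,0,0,0,0],[1,0,0,0,0,0,0]]'
python3 -m creep '[[1,0,0,0,0,0,0],[1,0,0,20,0,0,0],[1,0,0,50,0,0,0],[1,0,0,60,0,0,0],[1,0,0,60,0,0,0]]'
python3 - <<'E'
from lean import *
snap('scene','s4');lean('s4',(.373,.305),0,165,150,205,206)
cv2.imwrite('pics/c4.png',cv2.resize(cv2.imread('pics/s4.png')[100:220,130:250],(480,480)))
E
```

```text
t: 14.22
eef_pos: [0.3759, 0.3038, 0.0628]
tool_rot: [0.0, 0.975, 0.222, -0.0]
contact_force: [0.3, -0.1, 0.2]
gripper_width: 1.001
grasp_force: 0.0
t: 14.85
eef_pos: [0.3755, 0.3036, 0.2546]
tool_rot: [0.0, 0.975, 0.222, -0.0]
contact_force: [0.1, -0.0, -0.2]
gripper_width: 1.006
grasp_force: 0.0
0.03 27 u 185.00 vert 183.84 [0.3726 0.2965]
0.04 21 u 185.50 vert 183.68 [0.3728 0.2935]
0.05 22 u 184.50 vert 183.51 [0.3718 0.298 ]
0.06 21 u 184.50 vert 183.34 [0.3738 0.2961]
0.07 22 u 184.50 vert 183.17 [0.3711 0.2971]
0.08 24 u 184.50 vert 183.01 [0.3731 0.2965]
0.09 19 u 184.50 vert 182.84 [0.3744 0.2951]
0.1 27 u 184.50 vert 182.66 [0.3735 0.2956]
0.11 22 u 184.00 vert 182.49 [0.3748 0.2999]
```

View pics/c4.png

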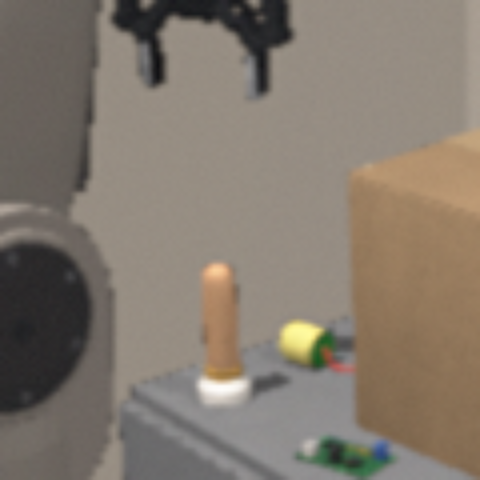

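The pusher stands upright and free (crop (222,330)). Next I go to the pedal with the fingers shut.

```bash
python3 -m creep '[[1,0,0,60,0,0,0],[-1,20,-40,40,0,0,0],[-1,20,-40,0,0,0,0],[-1,21,-45,0,0,0,0],[-1,10,-54,0,0,0,0]]' >/dev/null
python3 -m creep '[[-1,0,-55,0,0,0,0],[-1,0,-55,0,0,0,0],[-1,0,-55,0,0,0,0],[-1,0,-55,0,0,0,0],[-1,-10,-55,0,0,0,0]]' >/dev/null
python3 -m creep '[[-1,-20,-50,0,0,0,0],[-1,-20,-50,0,0,0,0],[-1,-27,-25,0,0,0,0],[-1,0,0,-60,0,0,0],[-1,0,0,-60,0,0,0]]' >/dev/null
python3 -m creep '[[-1,0,0,-60,0,0,0],[-1,0,0,-50,0,0,0],[-1,0,0,-30,0,0,0],[-1,0,0,-10,0,0,0],[-1,0,0,0,0,0,0]]'
python3 - <<'E'
from h import *
print(get_obs()['q']);snap('scene','s5');cv2.imwrite('pics/c5.png',cv2.resize(cv2.imread('pics/s5.png')[160:280,270:390],(480,480)))
E
```

```text
t: 17.4
eef_pos: [0.3701, -0.2752, 0.083]
tool_rot: [-0.0, 0.975, 0.222, -0.0]
contact_force: [0.3, -0.3, -0.2]
gripper_width: 0.004
grasp_force: 0.0
[ 0.66434889  0.35539516 -0.1885451   2.16902252  0.11136166  0.6262316
 -0.72589052]
```

View pics/c5.png

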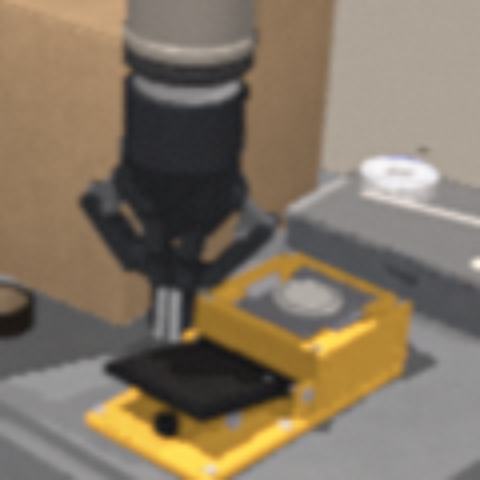

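The shut finger tips (crop (168,338)) are over the pedal's outer half, so I press.

```bash
python3 -m creep '[[-1,0,0,-20,0,0,0],[-1,0,0,-10,0,0,0],[-1,0,0,-5,0,0,0],[-1,0,0,-5,0,0,0],[-1,0,0,-3,0,0,0]]'
python3 -m creep '[[-1,0,0,-2,0,0,0],[-1,0,0,-2,0,0,0],[-1,0,0,0,0,0,0]]'
```

```text
t: 18.08
eef_pos: [0.3692, -0.2756, 0.0403]
tool_rot: [0.0, 0.975, 0.222, -0.001]
contact_force: [-4.6, -1.2, 6.5]
gripper_width: 0.004
grasp_force: 3.2
t: 18.45
eef_pos: [0.3689, -0.2756, 0.0369]
tool_rot: [0.0, 0.975, 0.222, -0.001]
contact_force: [-6.0, -0.2, 13.7]
gripper_width: -0.001
grasp_force: 6.9
```

```bash
python3 -m creep '[[-1,0,0,-1,0,0,0],[-1,0,0,-1,0,0,0],[-1,0,0,0,0,0,0],[-1,0,0,0,0,0,0],[-1,0,0,0,0,0,0]]'
python3 -m creep '[[-1,0,0,0,0,0,0],[-1,0,0,0,0,0,0],[-1,0,0,0,0,0,0]]'
python3 -m creep '[[-1,0,0,5,0,0,0],[-1,0,0,8,0,0,0],[-1,0,0,15,0,0,0],[-1,0,0,40,0,0,0],[-1,0,0,60,0,0,0]]'
python3 -m creep '[[-1,0,0,60,0,0,0],[-1,0,0,0,0,0,0],[-1,0,0,0,0,0,0],[-1,0,0,0,0,0,0],[-1,0,0,0,0,0,0]]'
python3 - <<'E'
from h import *
snap('scene','s6');snap('top','t6')
d=np.load('pics/s6.npy');im=cv2.imread('pics/s6.png')
P=np.array([pt('scene',u,v,d=d[v,u]) for v in range(225,280) for u in range(285,350) if im[v,u].max()<60])
P=P[(np.abs(P[:,0]-.375)<.02)&(np.abs(P[:,1]+.275)<.04)];print('pedal z',np.median(P[np.abs(P[:,0]-.369)<.006][:,2]))
cv2.imwrite('pics/c6.png',np.hstack([cv2.resize(im[150:290,160:400],(480,280)),cv2.resize(im[150:220,150:220],(280,280))]))
E
```

```text
t: 19.08
eef_pos: [0.3689, -0.2757, 0.0362]
tool_rot: [0.0, 0.975, 0.222, -0.001]
contact_force: [-11.1, 5.4, 34.4]
gripper_width: -0.001
grasp_force: 17.4
t: 19.45
eef_pos: [0.3689, -0.2758, 0.0362]
tool_rot: [0.0, 0.975, 0.221, -0.001]
contact_force: [-10.7, 2.9, 35.2]
gripper_width: -0.001
grasp_force: 17.4
t: 20.08
eef_pos: [0.3689, -0.2744, 0.1627]
tool_rot: [-0.001, 0.975, 0.222, -0.001]
contact_force: [0.6, -0.1, -1.0]
gripper_width: 0.002
grasp_force: 0.0
t: 20.7
eef_pos: [0.3693, -0.2747, 0.2208]
tool_rot: [-0.001, 0.975, 0.222, -0.001]
contact_force: [-0.1, -0.4, -0.6]
gripper_width: -0.003
grasp_force: 0.0
pedal z 0.05481236652388444
```

View pics/c6.png

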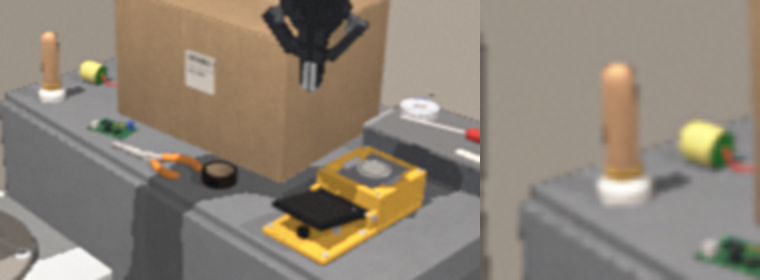

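The picture shows the pedal back up (crop (318,208)), the cover flush (375,168), and the pusher standing (50,70).

```bash
python3 -c "
from station import *
print(hand_in())"
```

```text
the job is handed in; nothing more can be done
None
```

I handed the job in at about 21 s of robot time: the cover is snapped home and level, the pusher stands upright back on its spot, and the pedal was held on its stop for over 0.5 s and sprang back up; no verdict was returned.

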